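# Make up the nail kit and the guest kit

### The job

Make up the two kits on the ledge. Nail kit, in the white ceramic dish: nail clipper in the longest compartment, nail brush (bristles down) in the middle-sized one, and the smaller cream pot in the shortest; guest kit, in the bamboo tray: perfume bottle in the smaller compartment and the larger cream pot in the larger one. Set each thing upright in the middle of its compartment with its long side along the tray, do not drop the glass bottle or tip over the bottle or pots, and leave the swab box and tea light where they are.

Things in the scene. Friction and masses are not known exactly. Their poses are not given: they have to be found in the camera images.
- nail_dish: Long white ceramic dish, fixed, 64 (x) x 246 (y) mm; floor 5 mm thick, walls 4 mm thick, their tops 9 mm above the ledge. Three compartments in a row along y, all 56 mm wide in x, centred at x = 0: 100 mm long, centre y = -69 mm (clipper); 76 mm, y = +23 mm (brush); 54 mm, y = +92 mm (small pot). Origin: centre of its underside, on the ledge; z up.
- guest_tray: Bamboo tray, fixed, 84 (x) x 174 (y) mm; floor 5 mm thick, walls 4 mm thick, their tops 9 mm above the ledge. Two compartments in a row along y, both 76 mm wide in x, centred at x = 0: 72 mm long, centre y = -47 mm (perfume bottle); 90 mm, y = +38 mm (large pot). Origin: centre of its underside, on the ledge; z up.
- clipper_mid (a point): Green plastic nail clipper with a steel jaw, lying on the ledge: 20 (x) x 74 (y, its length) x 22 (z) mm; body 16 mm high, with a lever 14 mm wide on top making up the rest, 40 g. Grip it across x with the fingertips 5 mm above its underside, so that they stay above the dish's walls. Point: its centre, half-way up. z up; y along its length.
- brush_mid (a point): Hard grey silicone nail brush standing on its bristles: body 34 (x) x 60 (y, its length) mm, bristles up to 10 mm, block to 24 mm, above it a grip ridge 16 mm (x) x 40 mm (y), 40 mm high overall, 60 g. Rigid. Grip it across x, by block or ridge. Point: its centre, half-way up. z up; y along its length.
- perfume_mid (a point): Glass perfume bottle, upright, flat rectangular body 28 (x) x 50 (y) x 52 (z) mm, with a round black cap 20 mm across, 72 mm high overall, 150 g. Grip the glass across x. Point: its centre, half-way up. z up; y along its long side.
- small_pot_mid (a point): The smaller of two plain white round cream pots: 34 mm across, 34 mm high, 40 g. Point: its centre, half-way up. z up; round, yaw does not matter.
- large_pot_mid (a point): The larger of two plain white round cream pots: 54 mm across, 40 mm high, 100 g. Point: its centre, half-way up. z up; round, yaw does not matter.
- swab_box: Bamboo swab box with a closed sliding lid, 80 (x) x 55 (y) x 44 (z) mm, loose, standing between the two trays: leave it alone. Origin: centre of its underside.
- candle: Tea light in a square amber glass block, 48 x 48 mm, 40 mm high, loose, behind the row of stock: leave it alone. Origin: centre of its underside.
There are look-alikes about, which are no part of the job. Leave any brown or purple look-alike of the part that bears clipper_mid alone. What is shaped like the part that bears large_pot_mid but green is not meant.

How it is judged:
At the end, for the whole second after the job is handed in: All five stand in their compartments: centres within 15 mm of the compartment's centre along both tray axes, on the tray's floor (height within 3 mm), upright within 0.12 rad, clipper, brush and bottle lengthwise along the tray within 0.3 rad either way round, at rest and released (x of clipper_mid in the frame of nail_dish between -0.015 and 0.015 m and y of clipper_mid in the frame of nail_dish between -0.084 and -0.054 m and z of clipper_mid in the frame of nail_dish between 0.013 and 0.019 m and angle between each of clipper_mid, brush_mid, small_pot_mid, perfume_mid, large_pot_mid's own z axis and vertical below 0.12 rad and linear speed of each of clipper, brush, small_pot, perfume, large_pot below 0.02 m/s and angle between the y axis of each of clipper_mid, brush_mid and the y axis of nail_dish, either way round below 0.3 rad and x of brush_mid in the frame of nail_dish between -0.015 and 0.015 m and y of brush_mid in the frame of nail_dish between 0.008 and 0.038 m and z of brush_mid in the frame of nail_dish between 0.022 and 0.028 m and x of small_pot_mid in the frame of nail_dish between -0.015 and 0.015 m and y of small_pot_mid in the frame of nail_dish between 0.077 and 0.107 m and z of small_pot_mid in the frame of nail_dish between 0.019 and 0.025 m and x of perfume_mid in the frame of guest_tray between -0.015 and 0.015 m and y of perfume_mid in the frame of guest_tray between -0.062 and -0.032 m and z of perfume_mid in the frame of guest_tray between 0.038 and 0.044 m and angle between the y axis of perfume_mid and the y axis of guest_tray, either way round below 0.3 rad and x of large_pot_mid in the frame of guest_tray between -0.015 and 0.015 m and y of large_pot_mid in the frame of guest_tray between 0.023 and 0.053 m and z of large_pot_mid in the frame of guest_tray between 0.022 and 0.028 m); the robot touches nothing.
It fails at once if the swab box or the tea light is shifted by more than 20 mm (distance of any of swab_box, candle from where it was at the start of the episode above 0.02 m).
It fails at once if the perfume bottle or a pot is tipped over (more than 0.7 rad) (angle between any of perfume_mid, small_pot_mid, large_pot_mid's own z axis and vertical above 0.7 rad).
It fails at once if the perfume bottle is dropped (falls faster than 0.5 m/s with no finger on it, a drop of about 13 mm) (linear speed of perfume above 0.5 m/s and contact force between the fingers and perfume below 0.05 N).
It also fails if it takes over 128 s, if anything falls off the work surface, if the arm or the gripper's body presses on something with over 40 N, if the wrist force passes 120 N, or if a joint passes its speed limit or range.

### The arm

A 6-joint arm with a two-finger parallel gripper is mounted at the origin on the work surface. World frame = base frame: x ahead of the robot, y to its left, z up, the work surface at z = 0. Lengths are in m, angles in rad, forces in N, time in s.
With the tool pointing down it reaches from about 0.225 to 0.725 m from the base axis. Payload 3.1 kg.
Tool frame: the origin (TCP) lies at the very end of the fingers, on their centre line; the grasp point (between the pads) lies grasp_offset behind it (grasp_offset is the distance from the TCP to the grasp point, in m); z points along the fingers, y is the line along which they close (so a half turn about z gives the same grasp; the last joint's range is limited). The gripper opens to 85 mm and grips with 20 to 120 N. Pads are 22 mm wide; open, the fingers measure 114 mm over their backs; the gripper's body (76 mm by 85 mm) begins 54 mm behind the grasp point. The pads swing forward as they close: fully open they stand 13 mm farther back than shut.
Start: joints at [-1.424, 0.048, 0.099, 1.622, 0, 1.443], TCP at [0.142, -0.505, 0.231] pointing down, gripper open.
Joint ranges: [-2.91, 2.91], [-0.99, 1.94], [-1.21, 1.42], [-2.12, 2.29], [-1.49, 1.47], [-3.14, 3.14]. Speed limits (rad/s): [2.79, 2.79, 3.14, 3.14, 3.14, 3.14].

### API

Orientations are given as a unit quaternion [x, y, z, w].
In Python, from rig import read_state, read_camera, calibration, sign_off, grasp_offset gives the robot as it stands.
- The arm moves only by the tool move_arm, never from a script. Its argument "increments" is a list of rows, each an object of numbers: "x", "y", "z": the shift along the tool's x, y, z in cm; "roll": the turn about the tool's z in rad; "jaw": the opening, from 0 (shut) to 1 (fully open). A call has 1 to 20 rows; each row is the pose to reach, as a shift and turn from the pose commanded when the call began, along the tool's axes at that moment; what a row does not reach only later rows make up. A row lasts 1/8 s, in which the tool goes at most 62.5 mm and 10.7 degrees, less where a joint would pass 70% of its speed; a pose out of reach is approached as far as the arm can. A call with a gripper value outside its range is refused whole. The fingers move at their own pace and stop on an object; "newtons" is the grip in N (left out, the last holds). Time passes only in rows, so rows that repeat a pose let the fingers close. It gives the time, the measured TCP pose, the force, the opening and the grip force at its end, in the units of the state.
- read_state(): the state, without advancing time (a new reading comes with each control period).
- read_camera(name): name is "side" or "top" or "wrist"; returns the picture (384x512x3 uint8, red, green, blue); there is no depth.
- calibration(name): a dict with "fx", "fy", "cx", "cy" (pixels), "D" ([k1, k2, p1, p2, k3] as OpenCV has them; the pictures are not rectified), "rvec" (rotation vector, rad) and "tvec" (3), from world to camera coordinates, as OpenCV has them; the wrist camera has in their place "T_tool_cam" (4x4, takes a point from camera to tool coordinates, whose origin is the TCP and whose axes are the flange's). Camera axes: x right, y down, z forward; pixel columns grow to the right and rows downward; lengths in m; the calibration is good to about 2 mm. A picture is of the moment at which its call begins: read the wrist's pose just before it. calibration takes no time and is no camera call.
- sign_off(): hands the job in; it is judged then, once.
The state is a dict: "time": time; "joints": joint angles; "qvel": joint speeds; "tau": joint torques, N m; "ee_pos": TCP position; "tool_rot": TCP orientation; "wrist_force": force on the tool from outside, world axes, zero at the start; "moment": the same for the moment, N m; "finger_gap": opening from 0.0 (shut) to 1.0 (fully open); "grip_force": force on a finger pad.
Only numpy, scipy, OpenCV 4.12 (cv2) and the standard library are available. Lean on these libraries where they do the work, as an engineer would, in place of code of your own. Each camera call takes 0.05 s, during which the arm holds its last target. There are 200 camera calls.

## Working session

There is one attempt and no reset: what is moved stays moved. The work goes in short steps, Python scripts to look and compute and a tool call to move; the robot and the scene stay as the last step left them, time stands still between calls to the robot, and variables do not carry over. Pictures are saved under pics/ and viewed, at most 14 in all, crops included, and the job is handed in when it is done.

Besides the shell and the picture viewer there is one more tool, called after "Request:" as name([rows], argument=value, ...), one row to a line, values as JSON. move_arm: Moves the arm, as the interface text tells. Its arguments: {"type":"object","properties":{"increments":{"type":"array","items":{"type":"object","properties":{"x":{"type":"number"},"y":{"type":"number"},"z":{"type":"number"},"roll":{"type":"number"},"jaw":{"type":"number"}}}},"newtons":{"type":"number"}},"required":["increments"]}

```bash
mkdir -p pics; ls; python3 - <<'E'
from rig import *
import cv2
s=read_state();print(s['time'],s['ee_pos'],s['tool_rot'],grasp_offset)
for n in ['top','side','wrist']:
    im=read_camera(n); cv2.imwrite(f'pics/{n}0.png',im[:,:,::-1]); print(n,calibration(n))
E
```

```text
pics
0.0 [ 0.14235171 -0.50469544  0.23011083] [ 9.90572694e-01  1.36983067e-01 -2.15787940e-05 -1.17314019e-03] 0.0187
top {'fx': 392.38973763266324, 'fy': 392.38973763266324, 'cx': 263.0033326858739, 'cy': 188.1220764890843, 'D': array([-0.07139936,  0.        ,  0.        ,  0.        ,  0.        ]), 'rvec': array([ 2.14217795, -2.15923819,  0.13964504]), 'tvec': array([-0.02135807,  0.58401942,  0.88528687])}
side {'fx': 360.8165936750797, 'fy': 360.8165936750797, 'cx': 255.73586518213025, 'cy': 195.64251979824704, 'D': array([-0.08048153,  0.        ,  0.        ,  0.        ,  0.        ]), 'rvec': array([ 0.9341835 , -2.34558632,  1.18477384]), 'tvec': array([0.40500447, 0.30511112, 0.51872516])}
wrist {'fx': 268.34669784868595, 'fy': 268.34669784868595, 'cx': 255.7068071855951, 'cy': 188.89778616302786, 'D': array([-0.06381696,  0.        ,  0.        ,  0.        ,  0.        ]), 'T_tool_cam': array([[ 2.29873923e-04, -9.55542113e-01, -2.94854571e-01,
         7.45541802e-02],
       [ 9.99999965e-01,  1.82112753e-04,  1.89440882e-04,
        -8.15460416e-04],
       [-1.27321963e-04, -2.94854605e-01,  9.55542121e-01,
        -1.42201230e-01],
       [ 0.00000000e+00,  0.00000000e+00,  0.00000000e+00,
         1.00000000e+00]])}
```

View pics/top0.png

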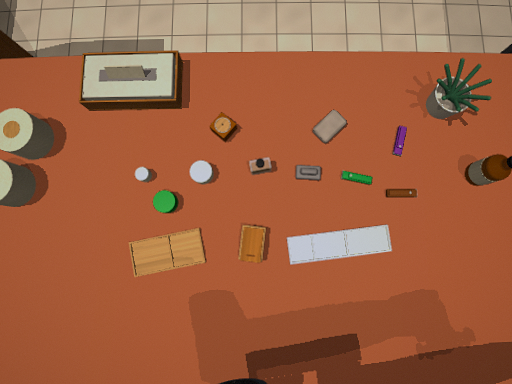

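View pics/side0.png

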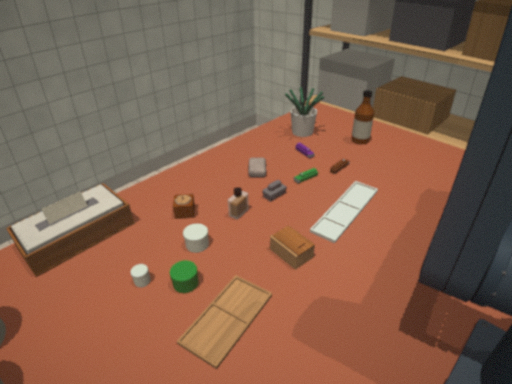

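Candidates: clipper – green (356,177), versus purple (400,141) and brown (401,193). Large pot – white (201,172), versus green (164,202) and small white (142,174). Brush – (308,172), versus grey stone (330,127). Close crop to check the choice.

```bash
cat > h.py <<'E'
from rig import *
import cv2, numpy as np
from scipy.spatial.transform import Rotation as R
def cam(name, st=None):
    c=calibration(name); K=np.array([[c['fx'],0,c['cx']],[0,c['fy'],c['cy']],[0,0,1]])
    if 'rvec' in c:
        M=cv2.Rodrigues(c['rvec'])[0]; t=c['tvec']; return K,c['D'],M.T,-M.T@t
    T=np.eye(4);T[:3,:3]=R.from_quat(st['tool_rot']).as_matrix();T[:3,3]=st['ee_pos'];T=T@c['T_tool_cam']
    return K,c['D'],T[:3,:3],T[:3,3]
def px2w(C,uv,z):
    K,D,Rm,o=C; p=cv2.undistortPoints(np.float64(uv).reshape(-1,1,2),K,D)[:,0]
    d=np.c_[p,np.ones(len(p))]@Rm.T
    return o+d*((z-o[2])/d[:,2])[:,None]
def w2px(C,P):
    K,D,Rm,o=C
    return cv2.projectPoints(np.float64(P).reshape(-1,1,3),cv2.Rodrigues(Rm.T)[0],-Rm.T@o,K,D)[0][:,0]
def look(name='wrist'):
    s=read_state(); im=read_camera(name)[:,:,::-1].copy(); return s,im,cam(name,s)
E
python3 - <<'E'
from h import *
im=cv2.imread('pics/top0.png'); C=cam('top')
cv2.imwrite('pics/crop0.png',cv2.resize(im[100:285,120:420],None,fx=2.66,fy=2.66,interpolation=cv2.INTER_CUBIC))
for n,p,z in [('clip',(356,177),.022),('brush',(309,171),.04),('perf',(260,163),.072),('small',(142,174),.034),('large',(201,172),.04),('candle',(223,126),.04),('swab',(252,244),.044),('dish',(339,244),.009),('tray',(167,252),.009)]:
    print(n,px2w(C,p,z).round(4))
E
```

```text
clip [[ 0.6114 -0.2508  0.022 ]]
brush [[ 0.6237 -0.1352  0.04  ]]
perf [[ 0.6375 -0.0197  0.072 ]]
small [[0.6211 0.2641 0.034 ]]
large [[0.6235 0.1208 0.04  ]]
candle [[0.7356 0.0693 0.04  ]]
swab [[4.536e-01 3.000e-04 4.400e-02]]
dish [[ 0.4514 -0.2068  0.009 ]]
tray [[0.4352 0.2054 0.009 ]]
```

View pics/crop0.png

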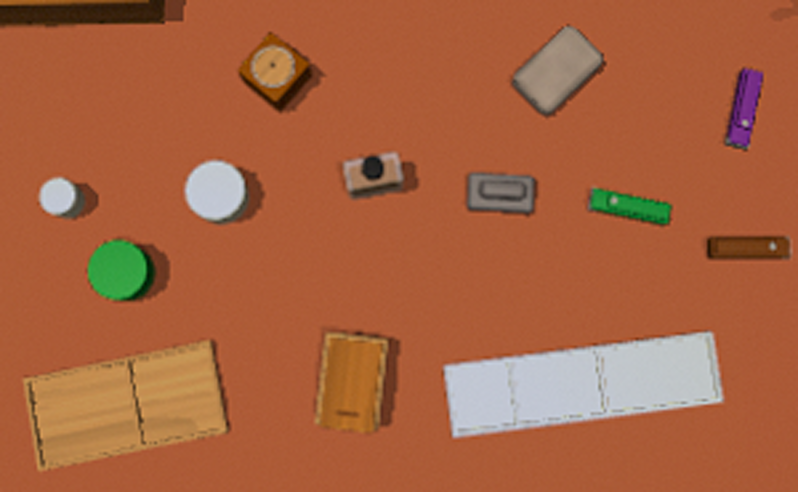

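Crop: green clipper (630,206), brush with ridge (502,192), bottle (372,175), small pot (60,197), large pot (216,191), tray corners (24,379),(210,340),(228,430),(41,469), dish corners (444,366),(713,332),(722,403),(453,437). The short compartments of both trays confirm their +y points left in the picture (world +y).

```bash
cat >> h.py <<'E'
def fit_tray(C,pts,L,W,z=.009):
    w=px2w(C,pts,z)[:,:2]; c=w.mean(0)   # order: (+y end far, -y far, -y near, +y near)
    d=(w[0]+w[3]-w[1]-w[2])/2; e=(w[0]+w[1]-w[2]-w[3])/2
    return c,np.arctan2(d[1],d[0]),np.linalg.norm(d),np.linalg.norm(e)
E
python3 - <<'E'
from h import *
C=cam('top'); f=lambda a:np.array(a)/2.66+[120,100]-.3
for n,p in [('dish',[(444,366),(713,332),(722,403),(453,437)]),('tray',[(24,379),(210,340),(228,430),(41,469)])]:
    print(n,fit_tray(C,f(p),0,0))
im=cv2.imread('pics/top0.png'); hsv=cv2.cvtColor(im,cv2.COLOR_BGR2HSV)
bg=cv2.cvtColor(np.uint8([[[45,80,165]]]),cv2.COLOR_BGR2HSV); print(bg, hsv[150,150],hsv[244,330],hsv[172,200],hsv[165,250])
sat=hsv[:,:,1]
for n,z,(u,v),m in [('clip',.018,(356,177),(hsv[:,:,0]>45)&(hsv[:,:,0]<85)&(sat>120)),('brush',.024,(308,172),sat<110),('perf',.052,(260,165),sat<140),('small',.034,(142,174),sat<90),('large',.04,(201,172),sat<90)]:
    k,lab,st,cen=cv2.connectedComponentsWithStats(m.astype(np.uint8))
    r=lab[v-4:v+5,u-4:u+5]; l=np.bincount(r[r>0]).argmax(); ys,xs=np.where(lab==l)
    w=px2w(C,np.c_[xs,ys],z)[:,:2]; (c,s,a)=cv2.minAreaRect((w*1000).astype(np.float32))
    if s[0]<s[1]: a+=90
    print(n,st[l],w.mean(0).round(4),np.round(c,1),np.round(s,1),'long axis deg',a%180)
E
```

```text
dish (array([ 0.45076708, -0.20734143]), np.float64(1.6831946082503721), np.float64(0.24601822425110614), np.float64(0.06393173177998974))
tray (array([0.43583822, 0.20586509]), np.float64(1.7723517181829873), np.float64(0.1726950070241496), np.float64(0.08238923397508413))
[[[  9 185 165]]] [  9 172 173] [109  17 207] [109  20 208] [ 10  52 163]
clip [342 171  30  13 227] [ 0.6114 -0.2537] [ 611.5 -253.3] [72.7 19.3] long axis deg 77.66975402832031
brush [296 165  25  15 343] [ 0.624  -0.1345] [ 624.1 -134.6] [58. 34.] long axis deg 88.40583801269531
perf [249 157  23  18 315] [ 0.6359 -0.0194] [635.9 -19.6] [35.5 50.6] long axis deg 100.9920015335083
small [135 167  17  15 193] [0.6212 0.2627] [621.8 261.8] [40.8 32.8] long axis deg 81.42267608642578
large [189 160  24  24 436] [0.6246 0.1209] [624.2 121.4] [56.8 53.2] long axis deg 18.710956573486328
```

```bash
cat >> h.py <<'E'
TR={'dish':(np.array([.4508,-.2073]),1.6832),'tray':(np.array([.4358,.2059]),1.7724)}
def slot(t,y):
    c,a=TR[t]; return c+y*np.array([np.cos(a),np.sin(a)])
def inc(p,yaw,s=None,fr=None):
    """from current pose (or fr=(pos,yaw)) to world p, tool-x yaw -> cm in tool axes, roll"""
    s=s or read_state(); Rm=R.from_quat(s['tool_rot']).as_matrix()
    d=Rm.T@(np.array(p)-s['ee_pos'])*100; y0=np.arctan2(Rm[1,0],Rm[0,0])
    r=-(yaw-y0); r=(r+np.pi/2)%np.pi-np.pi/2   # half turn equivalent
    print('x %.2f y %.2f z %.2f roll %.3f'%(*d,r),'| now',s['ee_pos'].round(4),'yaw %.3f'%y0,'t %.2f'%s['time'])
E
python3 - <<'E'
from h import *
for t,y in [('dish',-.069),('dish',.023),('dish',.092),('tray',-.047),('tray',.038)]: print(t,y,slot(t,y).round(4))
inc([.6115,-.2535,.12],np.radians(77.7))
E
```

```text
dish -0.069 [ 0.4585 -0.2759]
dish 0.023 [ 0.4482 -0.1844]
dish 0.092 [ 0.4405 -0.1159]
tray -0.047 [0.4452 0.1599]
tray 0.038 [0.4282 0.2431]
x 51.97 y -11.44 z 11.07 roll -1.081 | now [ 0.1424 -0.5048  0.2304] yaw 0.275 t 0.15
```

Request:
move_arm([
  {"x": 26, "y": -5.7, "z": 5.5, "roll": -0.54, "jaw": 0.6},
  {"x": 26, "y": -5.7, "z": 5.5, "roll": -0.54, "jaw": 0.6},
  {"x": 26, "y": -5.7, "z": 5.5, "roll": -0.54, "jaw": 0.6},
  {"x": 52, "y": -11.4, "z": 11, "roll": -1.08, "jaw": 0.6},
  {"x": 52, "y": -11.4, "z": 11, "roll": -1.08, "jaw": 0.6},
  {"x": 52, "y": -11.4, "z": 11, "roll": -1.08, "jaw": 0.6},
  {"x": 52, "y": -11.4, "z": 11, "roll": -1.08, "jaw": 0.6},
  {"x": 52, "y": -11.4, "z": 11, "roll": -1.08, "jaw": 0.6},
  {"x": 52, "y": -11.4, "z": 11, "roll": -1.08, "jaw": 0.6},
  {"x": 52, "y": -11.4, "z": 11, "roll": -1.08, "jaw": 0.6},
  {"x": 52, "y": -11.4, "z": 11, "roll": -1.08, "jaw": 0.6},
  {"x": 52, "y": -11.4, "z": 11, "roll": -1.08, "jaw": 0.6},
], newtons=40)

```text
time: 1.65
ee_pos: [0.6112, -0.2555, 0.122]
tool_rot: [0.78, 0.626, -0.0, 0.0]
wrist_force: [1.0, -0.5, -0.1]
finger_gap: 0.599
grip_force: 0.0
```

```bash
python3 - <<'E'
from h import *
s,im,C=look(); cv2.imwrite('pics/w1.png',im)
print(w2px(C,[[.6115,-.2535,.02],[.4585,-.2759,.009]]))
m=cv2.inRange(cv2.cvtColor(im,cv2.COLOR_BGR2HSV),(45,120,40),(85,255,255))
ys,xs=np.where(m>0); w=px2w(C,np.c_[xs,ys],.018)[:,:2]
c,sz,a=cv2.minAreaRect((w*1000).astype(np.float32)); print(c,sz,a, len(xs))
inc([.6115,-.2535,.12],np.radians(77.7))
E
```

```text
[[256.50896248 187.06275008]
 [121.2341158  233.25687615]]
(734.519287109375, -414.9027404785156) (63.72465896606445, 462.0097961425781) 37.18450927734375 1361
x 0.21 y -0.02 z 0.21 roll -0.003 | now [ 0.6113 -0.2556  0.1221] yaw 1.353 t 1.70
```

View pics/w1.png

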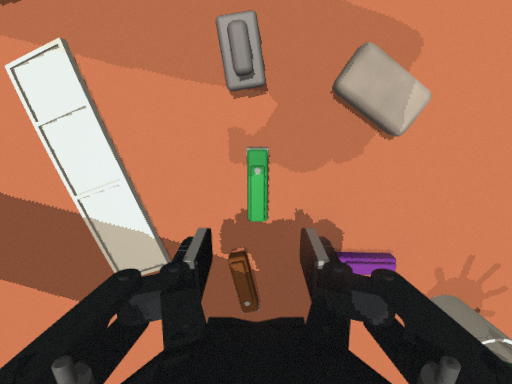

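Wrist picture: green clipper centred at (258,185), predicted (256.5,187) – agreed to ~2 mm; brown (243,280) and purple (367,263) are clear of the fingers. Descend and grip.

Request:
move_arm([
  {"x": 0.2, "z": 4, "jaw": 0.6},
  {"x": 0.2, "z": 8, "jaw": 0.6},
  {"x": 0.2, "z": 10.5, "jaw": 0.6},
  {"x": 0.2, "z": 11.65, "jaw": 0.6},
  {"x": 0.2, "z": 11.65, "jaw": 0.6},
  {"x": 0.2, "z": 11.65, "jaw": 0.6},
  {"x": 0.2, "z": 11.65, "jaw": 0.15},
  {"x": 0.2, "z": 11.65, "jaw": 0.15},
  {"x": 0.2, "z": 11.65, "jaw": 0.15},
  {"x": 0.2, "z": 11.65, "jaw": 0.15},
  {"x": 0.2, "z": 11.65, "jaw": 0.15},
  {"x": 0.2, "z": 11.65, "jaw": 0.15},
  {"x": 0.2, "z": 11.65, "jaw": 0.15},
  {"x": 0.2, "z": 11.65, "jaw": 0.15},
], newtons=40)

```text
invalid input at $.increments[0]: expected keys x, y, z, roll, jaw
```

```bash
python3 - <<'E'
from h import *
inc([.6115,-.2535,.10],np.radians(77.7))
inc([.4585,-.2759,.10],1.6832)
E
```

```text
x 0.21 y -0.03 z 2.21 roll -0.003 | now [ 0.6113 -0.2556  0.1221] yaw 1.353 t 1.70
x -5.28 y -14.48 z 2.21 roll -0.330 | now [ 0.6113 -0.2556  0.1221] yaw 1.353 t 1.70
```

Request:
move_arm([
  {"x": 0, "y": 0, "z": 4, "roll": 0, "jaw": 0.6},
  {"x": 0, "y": 0, "z": 8, "roll": 0, "jaw": 0.6},
  {"x": 0, "y": 0, "z": 10.5, "roll": 0, "jaw": 0.6},
  {"x": 0, "y": 0, "z": 11.5, "roll": 0, "jaw": 0.6},
  {"x": 0, "y": 0, "z": 11.5, "roll": 0, "jaw": 0.6},
  {"x": 0, "y": 0, "z": 11.5, "roll": 0, "jaw": 0.6},
], newtons=40)

```text
time: 2.45
ee_pos: [0.6131, -0.2554, 0.0085]
tool_rot: [0.779, 0.627, 0.001, 0.002]
wrist_force: [-0.4, 0.3, 0.4]
finger_gap: 0.604
grip_force: 0.0
```

Request:
move_arm([
  {"x": 0, "y": 0, "z": 0, "roll": 0, "jaw": 0.15},
  {"x": 0, "y": 0, "z": 0, "roll": 0, "jaw": 0.15},
  {"x": 0, "y": 0, "z": 0, "roll": 0, "jaw": 0.15},
  {"x": 0, "y": 0, "z": 0, "roll": 0, "jaw": 0.15},
  {"x": 0, "y": 0, "z": 0, "roll": 0, "jaw": 0.15},
  {"x": 0, "y": 0, "z": 0, "roll": 0, "jaw": 0.15},
], newtons=40)

```text
time: 3.2
ee_pos: [0.613, -0.255, 0.0078]
tool_rot: [0.779, 0.627, 0.001, 0.001]
wrist_force: [0.2, -0.1, 5.4]
finger_gap: 0.221
grip_force: 40.6
```

Request:
move_arm([
  {"x": 0, "y": 0, "z": -3, "roll": 0, "jaw": 0.15},
  {"x": 0, "y": 0, "z": -8, "roll": 0, "jaw": 0.15},
  {"x": -1.8, "y": -4.9, "z": -9, "roll": -0.11, "jaw": 0.15},
  {"x": -3.6, "y": -9.8, "z": -9, "roll": -0.22, "jaw": 0.15},
  {"x": -5.4, "y": -14.6, "z": -9, "roll": -0.33, "jaw": 0.15},
  {"x": -5.4, "y": -14.6, "z": -9, "roll": -0.33, "jaw": 0.15},
  {"x": -5.4, "y": -14.6, "z": -9, "roll": -0.33, "jaw": 0.15},
  {"x": -5.4, "y": -14.6, "z": -9, "roll": -0.33, "jaw": 0.15},
  {"x": -5.4, "y": -14.6, "z": -9, "roll": -0.33, "jaw": 0.15},
])

```text
time: 4.32
ee_pos: [0.459, -0.276, 0.0965]
tool_rot: [0.665, 0.747, 0.0, 0.0]
wrist_force: [0.6, 0.9, -0.1]
finger_gap: 0.22
grip_force: 40.0
```

```bash
python3 - <<'E'
from h import *
s,im,C=look(); 
t=np.array([[.4585,-.2759,.009]]); p=w2px(C,t)
dc,a=TR['dish']; yd=np.array([np.cos(a),np.sin(a)]); xd=np.array([yd[1],-yd[0]])
for X,Y in [(-32,-123),(32,-123),(32,123),(-32,123)]:
    q=w2px(C,[[*(dc+X/1000*xd+Y/1000*yd),.009]])[0]; cv2.circle(im,tuple(int(v) for v in q),3,(0,0,255),1)
cv2.circle(im,tuple(int(v) for v in p[0]),3,(255,0,255),1)
cv2.imwrite('pics/w2.png',im)
inc([.4585,-.2759,.0128],1.6832)
E
```

```text
x 0.01 y -0.03 z 8.36 roll 0.003 | now [ 0.4588 -0.2759  0.0964] yaw 1.686 t 4.38
```

View pics/w2.png

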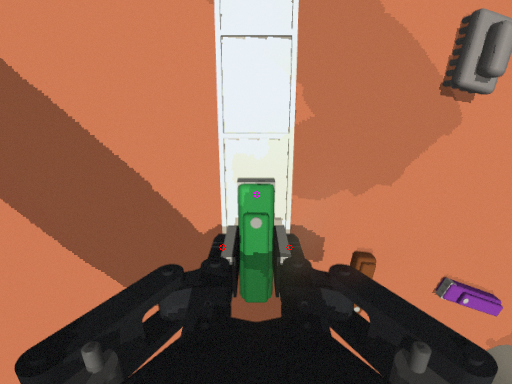

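Clipper held straight at (256,241), aligned with the dish, whose predicted corners (221,247),(289,247) lie on its edges. Lower it.

Request:
move_arm([
  {"x": 0, "y": 0, "z": 4, "roll": 0, "jaw": 0.15},
  {"x": 0, "y": 0, "z": 6.5, "roll": 0, "jaw": 0.15},
  {"x": 0, "y": 0, "z": 7.8, "roll": 0, "jaw": 0.15},
  {"x": 0, "y": 0, "z": 8.3, "roll": 0, "jaw": 0.15},
  {"x": 0, "y": 0, "z": 8.3, "roll": 0, "jaw": 0.15},
  {"x": 0, "y": 0, "z": 8.3, "roll": 0, "jaw": 0.15},
])

```text
time: 5.12
ee_pos: [0.4588, -0.2767, 0.0146]
tool_rot: [0.666, 0.746, 0.0, 0.001]
wrist_force: [0.5, 0.2, 0.7]
finger_gap: 0.214
grip_force: 40.0
```

Request:
move_arm([
  {"x": 0, "y": 0, "z": 0.1, "roll": 0, "jaw": 0.15},
  {"x": 0, "y": 0, "z": 0.1, "roll": 0, "jaw": 0.15},
  {"x": 0, "y": 0, "z": 0.1, "roll": 0, "jaw": 0.15},
])

```text
time: 5.5
ee_pos: [0.4582, -0.2762, 0.0128]
tool_rot: [0.666, 0.746, 0.0, 0.001]
wrist_force: [0.4, 0.5, 0.8]
finger_gap: 0.22
grip_force: 40.2
```

Request:
move_arm([
  {"x": 0, "y": 0, "z": 0, "roll": 0, "jaw": 0.5},
  {"x": 0, "y": 0, "z": 0, "roll": 0, "jaw": 0.5},
  {"x": 0, "y": 0, "z": 0, "roll": 0, "jaw": 0.5},
  {"x": 0, "y": 0, "z": -3, "roll": 0, "jaw": 0.5},
  {"x": 0, "y": 0, "z": -8, "roll": 0, "jaw": 0.6},
  {"x": 0, "y": 0, "z": -11, "roll": 0, "jaw": 0.7},
  {"x": 0, "y": 0, "z": -11, "roll": 0, "jaw": 0.7},
])

```text
time: 6.38
ee_pos: [0.4598, -0.2775, 0.1259]
tool_rot: [0.666, 0.746, 0.0, 0.004]
wrist_force: [0.9, -0.5, 0.2]
finger_gap: 0.701
grip_force: 0.0
```

```bash
python3 - <<'E'
from h import *
s,im,C=look(); cv2.imwrite('pics/w3.png',im)
m=cv2.inRange(cv2.cvtColor(im,cv2.COLOR_BGR2HSV),(45,120,40),(85,255,255))
k,lab,st,_=cv2.connectedComponentsWithStats(m); l=1+st[1:,4].argmax(); ys,xs=np.where(lab==l); print(st[l])
w=px2w(C,np.c_[xs,ys],.025)[:,:2]
c,sz,a=cv2.minAreaRect((w*1000).astype(np.float32)); print(c,sz,a)
inc([.624,-.1345,.10],np.radians(88.4))
E
```

```text
[ 244  149   20   71 1301]
(456.9948425292969, -273.93951416015625) (17.915132522583008, 69.10962677001953) 5.809910774230957
x 12.24 y 18.04 z 2.36 roll 0.142 | now [ 0.4586 -0.2766  0.1235] yaw 1.685 t 6.42
```

Clipper lies at (0.457,-0.274), 2 mm from the middle. Next the brush.

Request:
move_arm([
  {"x": 4.1, "y": 6, "z": 0, "roll": 0.05, "jaw": 0.7},
  {"x": 8.2, "y": 12, "z": 1, "roll": 0.1, "jaw": 0.7},
  {"x": 12.2, "y": 18, "z": 2.4, "roll": 0.14, "jaw": 0.7},
  {"x": 12.2, "y": 18, "z": 2.4, "roll": 0.14, "jaw": 0.7},
  {"x": 12.2, "y": 18, "z": 2.4, "roll": 0.14, "jaw": 0.7},
  {"x": 12.2, "y": 18, "z": 2.4, "roll": 0.14, "jaw": 0.7},
  {"x": 12.2, "y": 18, "z": 2.4, "roll": 0.14, "jaw": 0.7},
])

```text
time: 7.3
ee_pos: [0.6218, -0.1352, 0.098]
tool_rot: [0.717, 0.697, -0.0, -0.0]
wrist_force: [0.3, -0.6, 0.4]
finger_gap: 0.7
grip_force: 0.0
```

```bash
python3 - <<'E'
from h import *
s,im,C=look(); cv2.imwrite('pics/w4.png',im)
for p in w2px(C,[[.624,-.1345+d,z] for d,z in [(0,.04),(-.02,.04),(.02,.04)]]): cv2.circle(im,tuple(int(v) for v in p),2,(0,0,255),-1)
cv2.imwrite('pics/w4.png',im)
inc([.624,-.1345,.014],np.radians(88.4))
E
```

```text
x 0.09 y 0.20 z 8.44 roll 0.000 | now [ 0.622  -0.1353  0.0984] yaw 1.543 t 7.35
```

View pics/w4.png

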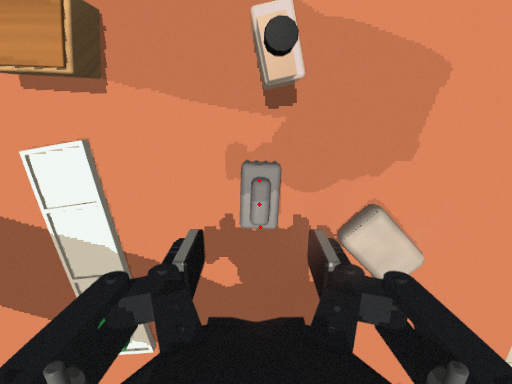

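Brush ridge spans (261,178–226), predicted centre (260,204): about 2 mm toward +y. The stone (380,240) is clear of the right finger.

Request:
move_arm([
  {"x": 0.3, "y": 0.1, "z": 4, "roll": 0, "jaw": 0.7},
  {"x": 0.3, "y": 0.1, "z": 7, "roll": 0, "jaw": 0.7},
  {"x": 0.3, "y": 0.1, "z": 8.4, "roll": 0, "jaw": 0.7},
  {"x": 0.3, "y": 0.1, "z": 8.4, "roll": 0, "jaw": 0.7},
  {"x": 0.3, "y": 0.1, "z": 8.4, "roll": 0, "jaw": 0.3},
  {"x": 0.3, "y": 0.1, "z": 8.4, "roll": 0, "jaw": 0.3},
  {"x": 0.3, "y": 0.1, "z": 8.4, "roll": 0, "jaw": 0.3},
  {"x": 0.3, "y": 0.1, "z": 8.4, "roll": 0, "jaw": 0.3},
  {"x": 0.3, "y": 0.1, "z": 8.4, "roll": 0, "jaw": 0.3},
  {"x": 0.3, "y": 0.1, "z": 8.4, "roll": 0, "jaw": 0.3},
])

```text
time: 8.6
ee_pos: [0.6256, -0.1319, 0.0168]
tool_rot: [0.716, 0.698, 0.001, 0.002]
wrist_force: [0.2, -0.8, 5.8]
finger_gap: 0.385
grip_force: 39.9
```

```bash
python3 - <<'E'
from h import *
inc([.4482,-.1844,.10],1.6832)
E
```

```text
x -5.72 y -17.56 z -8.39 roll -0.138 | now [ 0.6256 -0.1319  0.0168] yaw 1.545 t 8.60
```

Request:
move_arm([
  {"x": 0, "y": 0, "z": -4, "roll": 0, "jaw": 0.3},
  {"x": 0, "y": 0, "z": -8.4, "roll": 0, "jaw": 0.3},
  {"x": -1.4, "y": -4.4, "z": -8.4, "roll": -0.035, "jaw": 0.3},
  {"x": -2.9, "y": -8.8, "z": -8.4, "roll": -0.07, "jaw": 0.3},
  {"x": -4.3, "y": -13.2, "z": -8.4, "roll": -0.1, "jaw": 0.3},
  {"x": -5.7, "y": -17.6, "z": -8.4, "roll": -0.138, "jaw": 0.3},
  {"x": -5.7, "y": -17.6, "z": -8.4, "roll": -0.138, "jaw": 0.3},
  {"x": -5.7, "y": -17.6, "z": -8.4, "roll": -0.138, "jaw": 0.3},
  {"x": -5.7, "y": -17.6, "z": -7, "roll": -0.138, "jaw": 0.3},
  {"x": -5.7, "y": -17.6, "z": -4, "roll": -0.138, "jaw": 0.3},
  {"x": -5.7, "y": -17.6, "z": -2, "roll": -0.138, "jaw": 0.3},
  {"x": -5.7, "y": -17.6, "z": -1, "roll": -0.138, "jaw": 0.3},
  {"x": -5.7, "y": -17.6, "z": -1, "roll": -0.138, "jaw": 0.3},
  {"x": -5.7, "y": -17.6, "z": -1, "roll": -0.138, "jaw": 0.3},
  {"x": -5.7, "y": -17.6, "z": -1, "roll": -0.138, "jaw": 0.3},
])

```text
time: 10.48
ee_pos: [0.4472, -0.184, 0.0251]
tool_rot: [0.666, 0.746, 0.0, 0.001]
wrist_force: [-0.4, 0.4, -0.7]
finger_gap: 0.383
grip_force: 39.8
```

```bash
python3 - <<'E'
from h import *
s,im,C=look(); cv2.imwrite('pics/w5.png',im)
inc([.4482,-.1844,.0218],1.6832)
E
```

```text
x -0.05 y 0.11 z 0.33 roll -0.000 | now [ 0.447  -0.184   0.0251] yaw 1.683 t 10.53
```

Request:
move_arm([
  {"x": 0, "y": 0.1, "z": 0.35, "roll": 0, "jaw": 0.3},
  {"x": 0, "y": 0.1, "z": 0.35, "roll": 0, "jaw": 0.3},
  {"x": 0, "y": 0.1, "z": 0.35, "roll": 0, "jaw": 0.3},
  {"x": 0, "y": 0.1, "z": 0.35, "roll": 0, "jaw": 0.3},
])

```text
time: 11.02
ee_pos: [0.448, -0.1839, 0.0216]
tool_rot: [0.666, 0.746, 0.0, 0.001]
wrist_force: [0.3, -0.1, 5.5]
finger_gap: 0.379
grip_force: 40.5
```

Contact (5.5 N). Release, rise, and go above the bottle.

Request:
move_arm([
  {"x": 0, "y": 0, "z": 0, "roll": 0, "jaw": 0.65},
  {"x": 0, "y": 0, "z": 0, "roll": 0, "jaw": 0.65},
  {"x": 0, "y": 0, "z": 0, "roll": 0, "jaw": 0.65},
  {"x": 0, "y": 0, "z": -3, "roll": 0, "jaw": 0.65},
  {"x": 0, "y": 0, "z": -8, "roll": 0, "jaw": 0.7},
  {"x": 0, "y": 0, "z": -12, "roll": 0, "jaw": 0.7},
  {"x": 0, "y": 0, "z": -12, "roll": 0, "jaw": 0.7},
])

```text
time: 11.9
ee_pos: [0.45, -0.185, 0.1451]
tool_rot: [0.666, 0.746, 0.001, 0.004]
wrist_force: [0.5, -0.3, 0.1]
finger_gap: 0.699
grip_force: 0.0
```

```bash
python3 - <<'E'
from h import *
s,im,C=look(); cv2.imwrite('pics/w6.png',im)
dc,a=TR['dish']; yd=np.array([np.cos(a),np.sin(a)])
for y in (.003,.043): 
    p=w2px(C,[[*(dc+y*yd),.045]])[0]; cv2.circle(im,tuple(int(v) for v in p),2,(0,0,255),-1)
cv2.imwrite('pics/w6.png',im)
inc([.636,-.0195,.14],np.radians(101))
E
```

```text
x 14.28 y 20.46 z 0.30 roll -0.080 | now [ 0.4487 -0.1843  0.1426] yaw 1.683 t 11.95
```

View pics/w6.png

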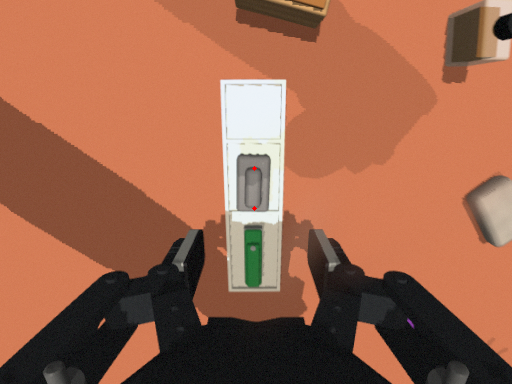

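Brush (253,183) stands in the middle compartment with its ridge on the predicted marks (254,168),(254,208); clipper (253,256) in the long one. On to the bottle.

Request:
move_arm([
  {"x": 3.6, "y": 5.1, "z": 0, "roll": -0.02, "jaw": 0.7},
  {"x": 7.2, "y": 10.2, "z": 0, "roll": -0.04, "jaw": 0.7},
  {"x": 10.7, "y": 15.3, "z": 0, "roll": -0.06, "jaw": 0.7},
  {"x": 14.3, "y": 20.5, "z": 0.3, "roll": -0.08, "jaw": 0.7},
  {"x": 14.3, "y": 20.5, "z": 0.3, "roll": -0.08, "jaw": 0.7},
  {"x": 14.3, "y": 20.5, "z": 0.3, "roll": -0.08, "jaw": 0.7},
  {"x": 14.3, "y": 20.5, "z": 0.3, "roll": -0.08, "jaw": 0.7},
  {"x": 14.3, "y": 20.5, "z": 0.3, "roll": -0.08, "jaw": 0.7},
])

```text
time: 12.95
ee_pos: [0.6346, -0.0197, 0.1386]
tool_rot: [0.637, 0.771, 0.0, 0.0]
wrist_force: [0.1, 0.8, 0.3]
finger_gap: 0.705
grip_force: 0.0
```

```bash
python3 - <<'E'
from h import *
s,im,C=look()
a=np.radians(101);yd=np.array([np.cos(a),np.sin(a)]);xd=np.array([yd[1],-yd[0]]);c=np.array([.636,-.0195])
for X,Y,z in [(14,25,.052),(-14,25,.052),(14,-25,.052),(-14,-25,.052),(0,0,.072)]:
    p=w2px(C,[[*(c+X/1000*xd+Y/1000*yd),z]])[0]; cv2.circle(im,tuple(int(v) for v in p),2,(0,0,255),-1)
cv2.imwrite('pics/w7.png',im)
inc([.636,-.0195,.02],np.radians(101))
E
```

```text
x -0.01 y 0.11 z 11.86 roll -0.002 | now [ 0.6347 -0.0196  0.1386] yaw 1.761 t 13.00
```

View pics/w7.png

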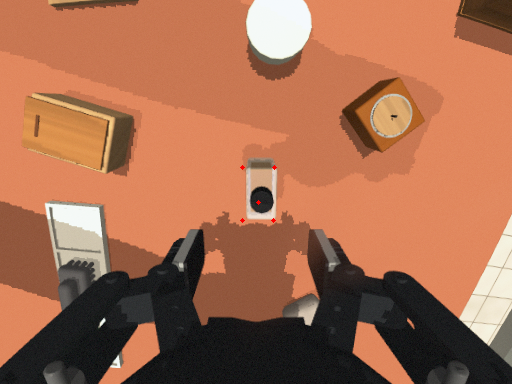

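Bottle body (246–276,165–220), cap (262,200), 2–3 px from the predicted rectangle; candle (385,117) is clear. Descend.

Request:
move_arm([
  {"x": 0, "y": 0.3, "z": 3, "roll": 0, "jaw": 0.7},
  {"x": 0, "y": 0.3, "z": 7, "roll": 0, "jaw": 0.7},
  {"x": 0, "y": 0.3, "z": 10, "roll": 0, "jaw": 0.7},
  {"x": 0, "y": 0.3, "z": 11.8, "roll": 0, "jaw": 0.7},
  {"x": 0, "y": 0.3, "z": 11.8, "roll": 0, "jaw": 0.7},
  {"x": 0, "y": 0.3, "z": 11.8, "roll": 0, "jaw": 0.4},
  {"x": 0, "y": 0.3, "z": 11.8, "roll": 0, "jaw": 0.4},
  {"x": 0, "y": 0.3, "z": 11.8, "roll": 0, "jaw": 0.25},
  {"x": 0, "y": 0.3, "z": 11.8, "roll": 0, "jaw": 0.25},
  {"x": 0, "y": 0.3, "z": 11.8, "roll": 0, "jaw": 0.25},
  {"x": 0, "y": 0.3, "z": 11.8, "roll": 0, "jaw": 0.25},
  {"x": 0, "y": 0.3, "z": 11.8, "roll": 0, "jaw": 0.25},
], newtons=40)

```text
time: 14.5
ee_pos: [0.6395, -0.0182, 0.0218]
tool_rot: [0.636, 0.772, 0.001, 0.002]
wrist_force: [-0.1, -0.2, 5.7]
finger_gap: 0.325
grip_force: 41.2
```

```bash
python3 - <<'E'
from h import *
inc([.4452,.1599,.13],1.7724)
inc([.53,.08,.13],1.7724)
E
```

```text
x 21.18 y -15.64 z -10.89 roll -0.010 | now [ 0.6395 -0.0182  0.0218] yaw 1.763 t 14.50
x 11.72 y -8.84 z -10.86 roll -0.010 | now [ 0.6395 -0.0182  0.0218] yaw 1.763 t 14.50
```

Request:
move_arm([
  {"x": 0, "y": 0, "z": -2, "roll": 0, "jaw": 0.25},
  {"x": 0, "y": 0, "z": -5, "roll": 0, "jaw": 0.25},
  {"x": 0, "y": 0, "z": -9, "roll": 0, "jaw": 0.25},
  {"x": 3, "y": -2.2, "z": -10.9, "roll": 0, "jaw": 0.25},
  {"x": 6.5, "y": -4.8, "z": -10.9, "roll": 0, "jaw": 0.25},
  {"x": 10, "y": -7.4, "z": -10.9, "roll": 0, "jaw": 0.25},
  {"x": 13.5, "y": -10, "z": -10.9, "roll": 0, "jaw": 0.25},
  {"x": 17, "y": -12.6, "z": -10.9, "roll": -0.01, "jaw": 0.25},
  {"x": 19.5, "y": -14.4, "z": -10.9, "roll": -0.01, "jaw": 0.25},
  {"x": 21.2, "y": -15.6, "z": -10.9, "roll": -0.01, "jaw": 0.25},
  {"x": 21.2, "y": -15.6, "z": -10.9, "roll": -0.01, "jaw": 0.25},
  {"x": 21.2, "y": -15.6, "z": -10.9, "roll": -0.01, "jaw": 0.25},
  {"x": 21.2, "y": -15.6, "z": -8, "roll": -0.01, "jaw": 0.25},
  {"x": 21.2, "y": -15.6, "z": -5, "roll": -0.01, "jaw": 0.25},
  {"x": 21.2, "y": -15.6, "z": -3, "roll": -0.01, "jaw": 0.25},
  {"x": 21.2, "y": -15.6, "z": -3, "roll": -0.01, "jaw": 0.25},
  {"x": 21.2, "y": -15.6, "z": -3, "roll": -0.01, "jaw": 0.25},
  {"x": 21.2, "y": -15.6, "z": -3, "roll": -0.01, "jaw": 0.25},
])

```text
time: 16.75
ee_pos: [0.4459, 0.1604, 0.0513]
tool_rot: [0.632, 0.775, 0.001, 0.001]
wrist_force: [1.0, 0.8, -1.6]
finger_gap: 0.323
grip_force: 40.3
```

```bash
python3 - <<'E'
from h import *
s,im,C=look()
dc,a=TR['tray']; yd=np.array([np.cos(a),np.sin(a)]); xd=np.array([yd[1],-yd[0]])
for X,Y in [(-42,-87),(42,-87),(42,87),(-42,87),(-42,-9),(42,-9)]:
    q=w2px(C,[[*(dc+X/1000*xd+Y/1000*yd),.009]])[0]; cv2.circle(im,tuple(int(v) for v in q),3,(0,0,255),1)
cv2.imwrite('pics/w8.png',im)
inc([.4452,.1599,.0268],1.7724)
E
```

```text
x -0.04 y -0.08 z 2.44 roll 0.000 | now [0.4458 0.1605 0.0512] yaw 1.773 t 16.80
```

View pics/w8.png

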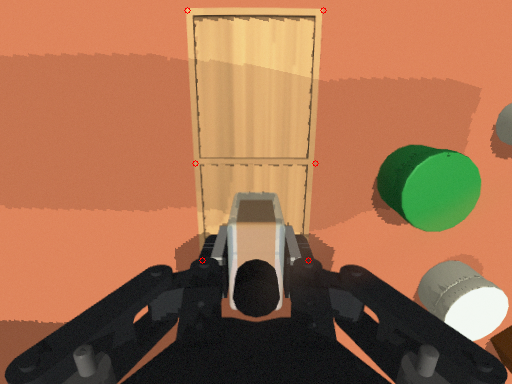

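Tray corners (187,10),(323,10) and divider (195–315,163) fall on the predictions; the bottle hangs upright over the smaller compartment. Lower slowly.

Request:
move_arm([
  {"x": 0, "y": 0, "z": 1, "roll": 0, "jaw": 0.25},
  {"x": 0, "y": 0, "z": 1.8, "roll": 0, "jaw": 0.25},
  {"x": 0, "y": 0, "z": 2.3, "roll": 0, "jaw": 0.25},
  {"x": 0, "y": 0, "z": 2.4, "roll": 0, "jaw": 0.25},
  {"x": 0, "y": 0, "z": 2.4, "roll": 0, "jaw": 0.25},
  {"x": 0, "y": 0, "z": 2.4, "roll": 0, "jaw": 0.25},
  {"x": 0, "y": 0, "z": 2.4, "roll": 0, "jaw": 0.25},
])

```text
time: 17.68
ee_pos: [0.4438, 0.1603, 0.0268]
tool_rot: [0.632, 0.775, -0.001, -0.0]
wrist_force: [-4.9, -1.8, 7.2]
finger_gap: 0.323
grip_force: 41.4
```

Request:
move_arm([
  {"x": 0, "y": 0, "z": 0, "roll": 0, "jaw": 0.45},
  {"x": 0, "y": 0, "z": 0, "roll": 0, "jaw": 0.6},
  {"x": 0, "y": 0, "z": 0, "roll": 0, "jaw": 0.6},
  {"x": 0, "y": 0, "z": 0, "roll": 0, "jaw": 0.6},
  {"x": 0, "y": 0, "z": -3, "roll": 0, "jaw": 0.6},
  {"x": 0, "y": 0, "z": -7, "roll": 0, "jaw": 0.6},
  {"x": 0, "y": 0, "z": -11.5, "roll": 0, "jaw": 1},
  {"x": 0, "y": 0, "z": -12, "roll": 0, "jaw": 1},
  {"x": 0, "y": 0, "z": -12, "roll": 0, "jaw": 1},
])

```text
time: 18.8
ee_pos: [0.4448, 0.1604, 0.146]
tool_rot: [0.632, 0.775, 0.0, 0.0]
wrist_force: [0.2, -0.9, 0.8]
finger_gap: 0.997
grip_force: 0.0
```

```bash
python3 - <<'E'
from h import *
s,im,C=look()
dc,a=TR['tray']; yd=np.array([np.cos(a),np.sin(a)]); xd=np.array([yd[1],-yd[0]])
for X,Y,z in [(14,-22,.057),(-14,-22,.057),(14,-72,.057),(-14,-72,.057),(0,-47,.077),(-42,87,.009)]:
    q=w2px(C,[[*(dc+X/1000*xd+Y/1000*yd),z]])[0]; cv2.circle(im,tuple(int(v) for v in q),2,(0,0,255),-1)
cv2.imwrite('pics/w9.png',im)
inc([.624,.121,.12],1.57)
E
```

```text
x -7.45 y 16.85 z 2.46 roll 0.203 | now [0.444  0.1602 0.1448] yaw 1.773 t 18.85
```

View pics/w9.png

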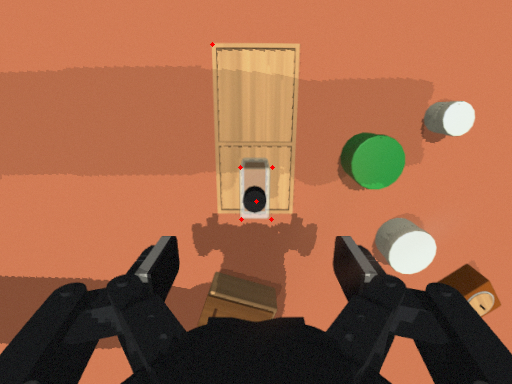

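Bottle stands upright (255,190) on the predicted marks. Next the large white pot (405,246).

Request:
move_arm([
  {"x": -1.9, "y": 4.2, "z": 0, "roll": 0.05, "jaw": 1},
  {"x": -3.7, "y": 8.4, "z": 0, "roll": 0.1, "jaw": 1},
  {"x": -5.6, "y": 12.6, "z": 1, "roll": 0.15, "jaw": 1},
  {"x": -7.4, "y": 16.8, "z": 2.4, "roll": 0.2, "jaw": 1},
  {"x": -7.4, "y": 16.8, "z": 2.4, "roll": 0.2, "jaw": 1},
  {"x": -7.4, "y": 16.8, "z": 2.4, "roll": 0.2, "jaw": 1},
  {"x": -7.4, "y": 16.8, "z": 2.4, "roll": 0.2, "jaw": 1},
])

```text
time: 19.73
ee_pos: [0.623, 0.122, 0.1225]
tool_rot: [0.706, 0.708, 0.0, 0.0]
wrist_force: [-0.7, -0.4, 0.3]
finger_gap: 1.003
grip_force: 0.0
```

```bash
cat >> h.py <<'E'
def white(im,C,xy,z):
    """centroid of the bright white disc near world xy, height z"""
    hsv=cv2.cvtColor(im,cv2.COLOR_BGR2HSV); m=((hsv[:,:,1]<60)&(hsv[:,:,2]>185)).astype(np.uint8)
    k,lab,st,cen=cv2.connectedComponentsWithStats(m); p=w2px(C,[[*xy,z]])[0]
    l=min((i for i in range(1,k) if st[i,4]>150),key=lambda i:np.hypot(*(cen[i]-p)))
    ys,xs=np.where(lab==l); w=px2w(C,np.c_[xs,ys],z)[:,:2]; c,r=cv2.minEnclosingCircle((w*1000).astype(np.float32))
    print('white',st[l],'pred',p.round(),'mean',w.mean(0).round(4),'circ',np.round(c,1),round(r,1))
E
python3 - <<'E'
from h import *
s,im,C=look(); cv2.imwrite('pics/w10.png',im); white(im,C,(.6235,.121),.04)
inc([.624,.121,.012],1.57)
E
```

```text
white [ 230  166   60   57 2655] pred [257. 197.] mean [0.6253 0.1235] circ [625.3 122.9] 26.5
x -0.11 y 0.06 z 11.10 roll 0.004 | now [0.6233 0.1221 0.123 ] yaw 1.574 t 19.77
```

Pot disc measured at (0.625,0.123), radius 26.5 mm (27 expected). Descend.

Request:
move_arm([
  {"x": 0, "y": 0.2, "z": 4, "roll": 0, "jaw": 1},
  {"x": 0, "y": 0.2, "z": 8, "roll": 0, "jaw": 1},
  {"x": 0, "y": 0.2, "z": 10.8, "roll": 0, "jaw": 1},
  {"x": 0, "y": 0.2, "z": 10.8, "roll": 0, "jaw": 1},
  {"x": 0, "y": 0.2, "z": 10.8, "roll": 0, "jaw": 1},
  {"x": 0, "y": 0.2, "z": 10.8, "roll": 0, "jaw": 0.7},
  {"x": 0, "y": 0.2, "z": 10.8, "roll": 0, "jaw": 0.55},
  {"x": 0, "y": 0.2, "z": 10.8, "roll": 0, "jaw": 0.55},
  {"x": 0, "y": 0.2, "z": 10.8, "roll": 0, "jaw": 0.55},
  {"x": 0, "y": 0.2, "z": 10.8, "roll": 0, "jaw": 0.55},
  {"x": 0, "y": 0.2, "z": 10.8, "roll": 0, "jaw": 0.55},
], newtons=35)

```text
time: 21.15
ee_pos: [0.6275, 0.1217, 0.0161]
tool_rot: [0.706, 0.708, 0.001, 0.001]
wrist_force: [0.2, -0.2, 4.9]
finger_gap: 0.612
grip_force: 37.2
```

```bash
python3 - <<'E'
from h import *
inc([.4282,.2431,.10],1.7724)
E
```

```text
x 12.18 y -19.87 z -8.45 roll -0.200 | now [0.6275 0.1217 0.0161] yaw 1.573 t 21.15
```

Request:
move_arm([
  {"x": 0, "y": 0, "z": -3, "roll": 0, "jaw": 0.55},
  {"x": 0, "y": 0, "z": -8, "roll": 0, "jaw": 0.55},
  {"x": 2.4, "y": -4, "z": -8.5, "roll": -0.04, "jaw": 0.55},
  {"x": 4.8, "y": -8, "z": -8.5, "roll": -0.08, "jaw": 0.55},
  {"x": 7.3, "y": -12, "z": -8.5, "roll": -0.12, "jaw": 0.55},
  {"x": 9.8, "y": -16, "z": -8.5, "roll": -0.16, "jaw": 0.55},
  {"x": 12.2, "y": -19.9, "z": -8.5, "roll": -0.2, "jaw": 0.55},
  {"x": 12.2, "y": -19.9, "z": -8.5, "roll": -0.2, "jaw": 0.55},
  {"x": 12.2, "y": -19.9, "z": -8.5, "roll": -0.2, "jaw": 0.55},
  {"x": 12.2, "y": -19.9, "z": -5, "roll": -0.2, "jaw": 0.55},
  {"x": 12.2, "y": -19.9, "z": -2, "roll": -0.2, "jaw": 0.55},
  {"x": 12.2, "y": -19.9, "z": -1, "roll": -0.2, "jaw": 0.55},
  {"x": 12.2, "y": -19.9, "z": -0.8, "roll": -0.2, "jaw": 0.55},
  {"x": 12.2, "y": -19.9, "z": -0.8, "roll": -0.2, "jaw": 0.55},
  {"x": 12.2, "y": -19.9, "z": -0.8, "roll": -0.2, "jaw": 0.55},
])

```text
time: 23.02
ee_pos: [0.4278, 0.2435, 0.023]
tool_rot: [0.632, 0.775, 0.001, 0.001]
wrist_force: [0.1, 0.6, -1.3]
finger_gap: 0.616
grip_force: 37.3
```

```bash
python3 - <<'E'
from h import *
inc([.4282,.2431,.0211],1.7724)
E
```

```text
x -0.05 y 0.03 z 0.19 roll 0.000 | now [0.4278 0.2435 0.023 ] yaw 1.773 t 23.02
```

Request:
move_arm([
  {"x": 0, "y": 0, "z": 0.2, "roll": 0, "jaw": 0.55},
  {"x": 0, "y": 0, "z": 0.2, "roll": 0, "jaw": 0.55},
  {"x": 0, "y": 0, "z": 0.2, "roll": 0, "jaw": 0.55},
  {"x": 0, "y": 0, "z": 0.2, "roll": 0, "jaw": 0.9},
  {"x": 0, "y": 0, "z": 0.2, "roll": 0, "jaw": 0.9},
  {"x": 0, "y": 0, "z": 0.2, "roll": 0, "jaw": 0.9},
  {"x": 0, "y": 0, "z": 0.2, "roll": 0, "jaw": 0.9},
  {"x": 0, "y": 0, "z": -4, "roll": 0, "jaw": 0.9},
  {"x": 0, "y": 0, "z": -8, "roll": 0, "jaw": 0.75},
  {"x": 0, "y": 0, "z": -11, "roll": 0, "jaw": 0.75},
  {"x": 0, "y": 0, "z": -11, "roll": 0, "jaw": 0.75},
])

```text
time: 24.4
ee_pos: [0.4289, 0.2441, 0.135]
tool_rot: [0.632, 0.775, 0.003, 0.002]
wrist_force: [-0.4, 0.8, 0.2]
finger_gap: 0.748
grip_force: 0.0
```

```bash
python3 - <<'E'
from h import *
s,im,C=look(); cv2.imwrite('pics/w11.png',im); white(im,C,(.4282,.2431),.045)
inc([.6212,.263,.11],1.57)
E
```

```text
white [ 225  164   57   56 2496] pred [255. 194.] mean [0.426  0.2454] circ [426.2 244.7] 26.4
x -1.98 y 19.35 z 2.34 roll 0.203 | now [0.4276 0.2436 0.1329] yaw 1.773 t 24.45
```

Large pot sits at (0.426,0.245), 2.5 mm off the middle. Next the small pot.

Request:
move_arm([
  {"x": -0.5, "y": 4.8, "z": 0, "roll": 0.05, "jaw": 0.75},
  {"x": -1, "y": 9.6, "z": 0, "roll": 0.1, "jaw": 0.75},
  {"x": -1.5, "y": 14.4, "z": 1, "roll": 0.15, "jaw": 0.75},
  {"x": -2, "y": 19.3, "z": 2.3, "roll": 0.2, "jaw": 0.75},
  {"x": -2, "y": 19.3, "z": 2.3, "roll": 0.2, "jaw": 0.75},
  {"x": -2, "y": 19.3, "z": 2.3, "roll": 0.2, "jaw": 0.75},
  {"x": -2, "y": 19.3, "z": 2.3, "roll": 0.2, "jaw": 0.75},
])

```text
time: 25.32
ee_pos: [0.6189, 0.2625, 0.1097]
tool_rot: [0.706, 0.708, 0.0, 0.0]
wrist_force: [0.2, -0.5, 0.3]
finger_gap: 0.755
grip_force: 0.0
```

```bash
python3 - <<'E'
from h import *
s,im,C=look(); cv2.imwrite('pics/w12.png',im); white(im,C,(.6212,.263),.034)
inc([.6212,.263,.013],1.57)
E
```

```text
white [ 242  175   38   37 1098] pred [259. 198.] mean [0.6223 0.2671] circ [622.5 266.8] 16.6
x 0.04 y 0.19 z 9.73 roll 0.004 | now [0.6191 0.2626 0.1103] yaw 1.574 t 25.38
```

View pics/w12.png

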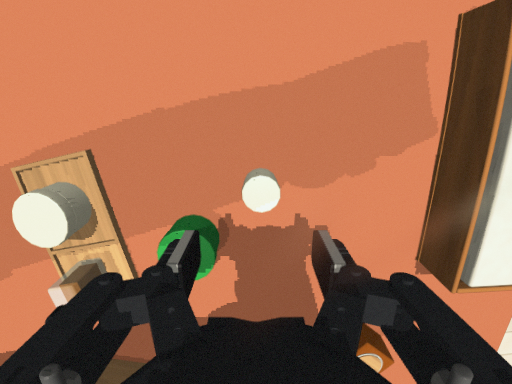

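Small pot disc (261,193) measured at (0.6225,0.267), radius 16.6 (17 expected); green pot (190,247) is ~25 mm clear of the left finger.

Request:
move_arm([
  {"x": 0.4, "y": 0.2, "z": 3, "roll": 0, "jaw": 0.7},
  {"x": 0.4, "y": 0.2, "z": 7, "roll": 0, "jaw": 0.7},
  {"x": 0.4, "y": 0.2, "z": 9.5, "roll": 0, "jaw": 0.7},
  {"x": 0.4, "y": 0.2, "z": 9.5, "roll": 0, "jaw": 0.7},
  {"x": 0.4, "y": 0.2, "z": 9.5, "roll": 0, "jaw": 0.5},
  {"x": 0.4, "y": 0.2, "z": 9.5, "roll": 0, "jaw": 0.3},
  {"x": 0.4, "y": 0.2, "z": 9.5, "roll": 0, "jaw": 0.3},
  {"x": 0.4, "y": 0.2, "z": 9.5, "roll": 0, "jaw": 0.3},
  {"x": 0.4, "y": 0.2, "z": 9.5, "roll": 0, "jaw": 0.3},
  {"x": 0.4, "y": 0.2, "z": 9.5, "roll": 0, "jaw": 0.3},
], newtons=35)

```text
time: 26.62
ee_pos: [0.6236, 0.267, 0.0171]
tool_rot: [0.706, 0.708, 0.002, 0.001]
wrist_force: [-1.2, -0.3, 7.6]
finger_gap: 0.383
grip_force: 35.1
```

```bash
python3 - <<'E'
from h import *
inc([.6,.15,.15],1.57);inc([.4405,-.1159,.15],1.6832)
E
```

```text
x -11.67 y -2.33 z -13.32 roll 0.003 | now [0.6236 0.267  0.0171] yaw 1.573 t 26.62
x -38.23 y -18.33 z -13.44 roll -0.110 | now [0.6236 0.267  0.0171] yaw 1.573 t 26.62
```

Request:
move_arm([
  {"x": 0, "y": 0, "z": -3, "roll": 0, "jaw": 0.3},
  {"x": 0, "y": 0, "z": -8, "roll": 0, "jaw": 0.3},
  {"x": 0, "y": 0, "z": -13, "roll": 0, "jaw": 0.3},
  {"x": -4.8, "y": -2.3, "z": -13.4, "roll": 0, "jaw": 0.3},
  {"x": -9.6, "y": -4.6, "z": -13.4, "roll": -0.02, "jaw": 0.3},
  {"x": -14.4, "y": -6.9, "z": -13.4, "roll": -0.04, "jaw": 0.3},
  {"x": -19.2, "y": -9.2, "z": -13.4, "roll": -0.06, "jaw": 0.3},
  {"x": -24, "y": -11.5, "z": -13.4, "roll": -0.07, "jaw": 0.3},
  {"x": -28.8, "y": -13.8, "z": -13.4, "roll": -0.08, "jaw": 0.3},
  {"x": -33.5, "y": -16, "z": -13.4, "roll": -0.1, "jaw": 0.3},
  {"x": -38.2, "y": -18.3, "z": -13.4, "roll": -0.11, "jaw": 0.3},
  {"x": -38.2, "y": -18.3, "z": -13.4, "roll": -0.11, "jaw": 0.3},
  {"x": -38.2, "y": -18.3, "z": -12, "roll": -0.11, "jaw": 0.3},
  {"x": -38.2, "y": -18.3, "z": -8, "roll": -0.11, "jaw": 0.3},
  {"x": -38.2, "y": -18.3, "z": -4, "roll": -0.11, "jaw": 0.3},
  {"x": -38.2, "y": -18.3, "z": -1.5, "roll": -0.11, "jaw": 0.3},
  {"x": -38.2, "y": -18.3, "z": -1, "roll": -0.11, "jaw": 0.3},
  {"x": -38.2, "y": -18.3, "z": -1, "roll": -0.11, "jaw": 0.3},
  {"x": -38.2, "y": -18.3, "z": -1, "roll": -0.11, "jaw": 0.3},
])

```text
time: 29.0
ee_pos: [0.4407, -0.116, 0.0248]
tool_rot: [0.666, 0.746, 0.0, 0.001]
wrist_force: [-0.6, 0.3, -0.3]
finger_gap: 0.381
grip_force: 35.2
```

```bash
python3 - <<'E'
from h import *
inc([.4405,-.1159,.0221],1.6832)
E
```

```text
x 0.01 y -0.02 z 0.27 roll 0.001 | now [ 0.4407 -0.116   0.0248] yaw 1.684 t 29.00
```

Request:
move_arm([
  {"x": 0, "y": 0, "z": 0.2, "roll": 0, "jaw": 0.3},
  {"x": 0, "y": 0, "z": 0.3, "roll": 0, "jaw": 0.3},
  {"x": 0, "y": 0, "z": 0.3, "roll": 0, "jaw": 0.3},
  {"x": 0, "y": 0, "z": 0.3, "roll": 0, "jaw": 0.3},
  {"x": 0, "y": 0, "z": 0.3, "roll": 0, "jaw": 0.7},
  {"x": 0, "y": 0, "z": 0.3, "roll": 0, "jaw": 0.7},
  {"x": 0, "y": 0, "z": 0.3, "roll": 0, "jaw": 0.7},
  {"x": 0, "y": 0, "z": 0.3, "roll": 0, "jaw": 0.7},
  {"x": 0, "y": 0, "z": -4, "roll": 0, "jaw": 0.7},
  {"x": 0, "y": 0, "z": -9, "roll": 0, "jaw": 0.7},
  {"x": 0, "y": 0, "z": -14, "roll": 0, "jaw": 0.7},
  {"x": 0, "y": 0, "z": -20, "roll": 0, "jaw": 0.7},
  {"x": -16, "y": -4, "z": -20, "roll": 0, "jaw": 0.7},
  {"x": -16, "y": -4, "z": -20, "roll": 0, "jaw": 0.7},
  {"x": -16, "y": -4, "z": -20, "roll": 0, "jaw": 0.7},
  {"x": -16, "y": -4, "z": -20, "roll": 0, "jaw": 0.7},
  {"x": -16, "y": -4, "z": -20, "roll": 0, "jaw": 0.7},
])

```text
time: 31.12
ee_pos: [0.4175, -0.2791, 0.2236]
tool_rot: [0.667, 0.745, 0.0, -0.0]
wrist_force: [-0.0, -0.8, -0.2]
finger_gap: 0.704
grip_force: 0.0
```

```bash
python3 - <<'E'
from h import *
s,im,C=look(); white(im,C,(.4405,-.1159),.039); cv2.imwrite('pics/w13.png',im)
_,t,_=look('top'); _,sd,_=look('side'); 
out=np.vstack([np.hstack([cv2.resize(t[140:290,110:420],(800,387))[:300]]),])
cv2.imwrite('pics/end.png',np.vstack([cv2.resize(t[110:290,110:420],(620,360),interpolation=cv2.INTER_CUBIC),cv2.resize(sd[130:370,100:400],(290,232)).repeat(1,0) if 0 else cv2.copyMakeBorder(cv2.resize(sd[150:365,120:400],(313,240)),0,0,0,307,cv2.BORDER_CONSTANT)]))
E
```

```text
white [ 263    8   55  196 6927] pred [294.  29.] mean [ 0.4449 -0.1952] circ [ 446.9 -206.9] 115.8
```

View pics/end.png

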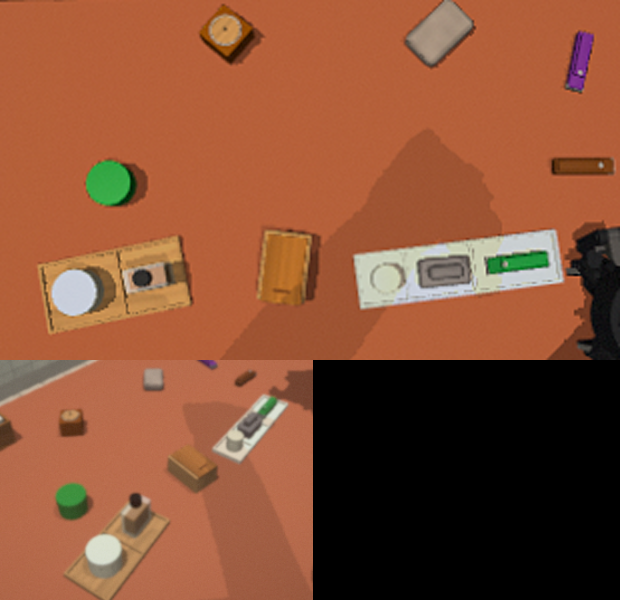

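The end view shows all five in their compartments: small pot (387,278), brush (444,271), clipper (516,262), large pot (75,292), bottle (145,277). Swab box (285,265) and tea light (228,33) have not moved.

```bash
python3 - <<'E'
from h import *
print(px2w(cam('top'),[(387/2+110,278/2+110)],.039),slot('dish',.092))
print(sign_off())
E
```

```text
[[ 0.44105694 -0.11852387  0.039     ]] [ 0.44048062 -0.11588058]
the job is handed in; nothing more can be done
None
```

I made up both kits and handed the job in at about 31 s of the 128 s. In the last pictures all five items stood upright and centred in their compartments. The four I measured were within about 3 mm of the middle, and the bottle lay on its predicted marks. The swab box and tea light had not moved; the hand-in gave no verdict.

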